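Power the tile reader and show it the notched glaze tile

TASK

First plug the orange battery block from its grey dock fully home into the socket of the green tile reader and let go of it. Then take the glaze tile with the notched corner out of the wooden rack and hold it in the air over the reader's white pad, labelled face square to the reader's eye and tipped back about 45 degrees so that the label looks up at it, with the label above the pad's red centre dot and about 8 cm over it. Finish still holding the tile there, clear of everything else, and leave the other tiles, the jar and the bowl where they are.

Things in the scene. Friction and masses are not known exactly. Their poses are not given: they have to be found in the camera images.
- plug_center (a point): centre of the orange battery block's grip body, 44 (x) x 30 (y) x 48 (z) mm; z is up. Below the body a prong 24 (x) x 16 (y) mm sticks 20 mm down (last 7 mm narrower, 21 x 13 mm). At the start it stands upright in the grey dock (fixed block 74 x 64 x 26 mm), prong in a loose hole, body resting on the dock, so this point is 50 mm above the table
- socket (a point): centre of the mouth of the reader's rectangular socket, 26 (x) x 18 (y) mm, 24 mm deep, rim bevelled 2 mm, between two yellow lines along x, in the flat top 50 mm above the table. The prong's x goes along this x, either way round; fully home the block's body rests on the top, its centre 24 mm above this point; its weight keeps it in
- pad (a point): red dot at the centre of the reader's white round pad (60 mm across), 51 mm above the table. z is up; x points to the eye's side of the reader; same axes as the reader. The socket is 15 mm along -x and 105 mm along +y of it
- eye (a point): the reader's glass eye in a black barrel 34 mm wide on a post: 107 mm along +x of the pad's dot and 109 mm above it (160 mm above the table); it looks down towards the space above the pad
- tile_center (a point): centre of the blue notched tile to be shown, 90 (x) x 8 (y) x 48 (z) mm; x runs from its bare pale end (-x) to its glazed end, y is the normal of the labelled face, z is up to its upper edge. A 10 x 10 mm notch is cut from the upper corner of the bare end: seen with the label facing you and the notch at the top, the notch is at the right. At the start this point is 30 mm above the table
- label (a point): centre of the yellow label with black bars on the tile's +y face (label 22 x 24 mm), 29 mm from the tile's centre towards the bare, notched end and 4 mm out along y; same axes as the tile
- tile: the notched tile itself, 0.045 kg: origin at the middle of its lower edge, 24 mm below its centre, same axes. It stands on its long edge, upright, in one of the rack's three slots
- plug: the orange battery block itself, 0.09 kg: origin at the foot of its prong, 44 mm below the centre of its grip body
- reader: the green tile reader, a fixed box 200 x 200 x 50 mm with socket and pad in its top and the eye's post at its far side: origin at the centre of its underside on the table, x towards its far side, where the post stands
- rack: wooden tile rack, fixed, 100 (x) x 180 (y) mm, origin at the centre of its underside. Slots along x at y = -70, 0, 70 mm, a tile in each. Its rails, 24 mm high, hold only the tile ends (33 to 45 mm from the tile's centre); between them it is a 6 mm base, so fingers can grip a tile's middle across its 8 mm thickness from above
- plain_tile_a: amber tile with a pale end and no notch, 90 x 8 x 48 mm, in another slot of the rack; origin at the middle of its lower edge; leave alone
- plain_tile_b: terracotta tile without notch, same size, in another slot; origin at the middle of its lower edge; leave alone
- glaze_jar: glaze jar with blue cap, 48 mm wide, 70 mm high, origin under its centre; leave alone
- bowl: small terracotta bowl, 90 mm wide, 50 mm high, origin under its centre; leave alone
There are look-alikes about, which are no part of the job. What is shaped like the tile but pink is not meant.

How it is judged:
By the outcome, as a careful person would: the job done as asked, in the order asked, and still so for the second after the job is handed in, while the arm keeps its last pose, push and grip.
It also fails if it takes over 54 s, if anything falls off the work surface, if the arm or the gripper's body presses on something with over 40 N, if the wrist force passes 120 N, or if a joint passes its speed limit or range.

ROBOT

A 6-joint arm with a two-finger parallel gripper is mounted at the origin on the work surface. World frame = base frame: x ahead of the robot, y to its left, z up, the work surface at z = 0. Lengths are in m, angles in rad, forces in N, time in s.
With the tool pointing down it reaches from about 0.3 to 0.875 m from the base axis. Payload 6.4 kg.
Tool frame: the origin (TCP) lies where the fingers leave the gripper's body, on its centre line; the fingertips stand 73 mm ahead of it and the grasp point (between the pads) lies 54 mm ahead of it; z points along the fingers, y is the line along which they close (so a half turn about z gives the same grasp; the last joint's range is limited). The gripper opens to 85 mm and grips with 20 to 120 N. Pads are 22 mm wide; open, the fingers measure 114 mm over their backs; the gripper's body (76 mm by 85 mm) begins 54 mm behind the grasp point. The pads swing forward as they close: fully open they stand 13 mm farther back than shut.
Start: joints at [1.088, 0.181, 1.607, -0, 1.354, -0.206], TCP at [0.157, 0.553, 0.304] pointing down, gripper open.
Joint ranges: [-2.99, 2.99], [-0.89, 2.07], [0.3, 2.58], [-1.14, 4.28], [0, 2.63], [-3.12, 3.12]. Speed limits (rad/s): [2.57, 2.57, 3.01, 3.14, 3.14, 3.14].

INTERFACE

Orientations are given as a unit quaternion [w, x, y, z].
In Python, from bench import ctrl gives the robot as it stands.
- The arm moves only by the tool carry_out, never from a script. Its argument "steps" is one flat list of numbers, 7 for each row, row after row: the shift along the tool's x, y, z in m, then the turn, a rotation vector about the tool's x, y, z in rad, then the opening, from 0 (shut) to 1 (fully open). In form: [dx, dy, dz, wx, wy, wz, claw, dx, dy, dz, wx, wy, wz, claw, ...]. A call has 1 to 20 rows; each row is the pose to reach, as a shift and turn from the pose commanded when the call began, along the tool's axes at that moment; what a row does not reach only later rows make up. A row lasts 1/10 s, in which the tool goes at most 50 mm and 8.59 degrees, less where a joint would pass 70% of its speed; a pose out of reach is approached as far as the arm can. A call with a gripper value outside its range is refused whole. The fingers move at their own pace and stop on an object; the grip force is fixed at half the most. Time passes only in rows, so rows that repeat a pose let the fingers close. It gives the time, the measured TCP pose, the force, the opening and the grip force at its end, in the units of the state.
- ctrl.get_obs(): the state, without advancing time (a new reading comes with each control period).
- ctrl.camera(name): name is "scene" or "side" or "wrist"; returns the picture (480x640x3 uint8, red, green, blue); there is no depth.
- ctrl.camera_params(name): a dict with "vertical_fov" (degrees; the focal length in pixels is half the picture's height over the tangent of half this angle, whatever the lens; pixels are square), "cx", "cy" (the principal point, pixels), "k1" (the pictures are not rectified: a ray, as slopes to the right and down, at radius r is drawn at 1 + k1 r^2 times it, then the intrinsics apply), "cam_to_world" (4x4, takes a point from camera to world coordinates); the wrist camera has in their place "hand_eye" (4x4, takes a point from camera to tool coordinates, whose origin is the TCP and whose axes are the flange's). Camera axes: x right, y down, z forward; pixel columns grow to the right and rows downward; lengths in m; the calibration is good to about 2 mm. A picture is of the moment at which its call begins: read the wrist's pose just before it. camera_params takes no time and is no camera call.
- ctrl.hand_in(): hands the job in; it is judged then, once.
The state is a dict: "time_s": time; "q": joint angles; "dq": joint speeds; "joint_efforts": joint torques, N m; "eef_pos": TCP position; "eef_rot": TCP orientation; "wrist_force": force on the tool from outside, world axes, zero at the start; "torque": the same for the moment, N m; "opening": opening from 0.0 (shut) to 1.0 (fully open); "grasp_force": force on a finger pad.
Only numpy, scipy, OpenCV 4.12 (cv2) and the standard library are available. Lean on these libraries where they do the work, as an engineer would, in place of code of your own. Each camera call takes 0.05 s, during which the arm holds its last target. There are 200 camera calls.

## Working session

There is one attempt and no reset: what is moved stays moved. The work goes in short steps, Python scripts to look and compute and a tool call to move; the robot and the scene stay as the last step left them, time stands still between calls to the robot, and variables do not carry over. Pictures are saved under pics/ and viewed, at most 10 in all, crops included, and the job is handed in when it is done.

Besides the shell and the picture viewer there is one more tool, called after "Request:" by a JSON object that holds its "fn" and its "kwargs", one argument or row to a line. carry_out: Moves the arm, as the interface text tells. Its arguments: {"type":"object","properties":{"steps":{"type":"array"}},"required":["steps"]}

```bash
mkdir -p pics; ls; python3 - <<'E'
from bench import ctrl
import cv2, numpy as np
o=ctrl.get_obs();print({k:np.round(v,4).tolist() for k,v in o.items()})
ims={}
for n in("scene","side","wrist"):
    im=ctrl.camera(n)[...,::-1];cv2.imwrite(f"pics/{n}0.png",im);ims[n]=im
    p=ctrl.camera_params(n);print(n,{k:np.round(v,4).tolist() for k,v in p.items()})
E
```

```text
pics
{'time_s': 0.0, 'q': [1.0877, 0.1816, 1.608, -0.0, 1.3538, -0.2063], 'dq': [-0.0015, 0.001, -0.0004, 0.0023, 0.001, -0.0], 'joint_efforts': [-0.0013, -44.4885, -35.133, -0.0003, 0.009, 0.0], 'eef_pos': [0.1569, 0.5527, 0.303], 'eef_rot': [-0.0003, 0.138, 0.9904, -0.0008], 'wrist_force': [0.3803, 0.9011, 0.1711], 'torque': [-0.0362, -0.042, -0.053], 'grasp_force': 0.0, 'opening': 0.9984}
scene {'vertical_fov': 42.1332, 'cx': 319.279, 'cy': 234.0495, 'k1': 0.0724, 'cam_to_world': [[-0.2344, 0.7102, -0.6639, 1.4926], [0.9721, 0.1659, -0.1657, 0.2271], [-0.0075, -0.6842, -0.7292, 1.1645], [0.0, 0.0, 0.0, 1.0]]}
side {'vertical_fov': 56.3511, 'cx': 321.3274, 'cy': 234.437, 'k1': 0.0002, 'cam_to_world': [[0.9771, -0.1184, 0.1769, 0.3998], [-0.2127, -0.5129, 0.8317, -0.8481], [-0.0077, -0.8502, -0.5264, 0.634], [0.0, 0.0, 0.0, 1.0]]}
wrist {'vertical_fov': 58.6252, 'cx': 318.6378, 'cy': 243.9525, 'k1': 0.0214, 'hand_eye': [[0.0002, -0.9472, -0.3206, 0.0819], [1.0, 0.0004, -0.0004, -0.0002], [0.0005, -0.3206, 0.9472, -0.0695], [0.0, 0.0, 0.0, 1.0]]}
```

View pics/scene0.png

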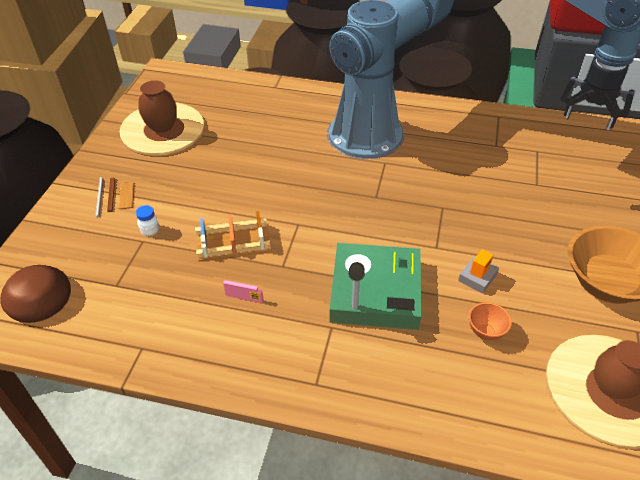

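View pics/side0.png

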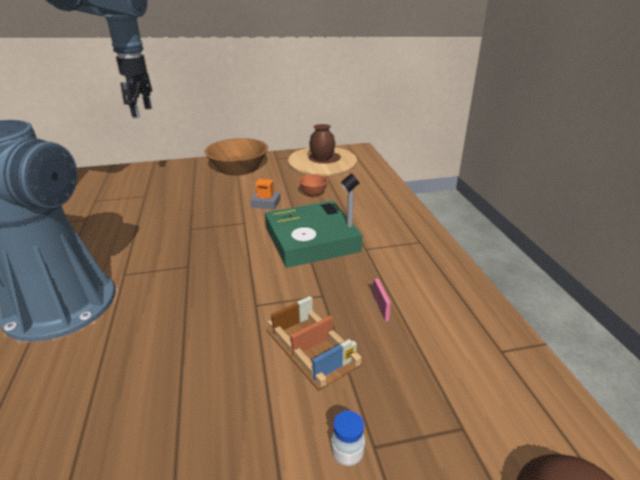

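The scene view has the orange plug in its grey dock at (482,264) and the reader at (377,285), with the pad at (357,264) and the eye's post towards the camera (+x). The rack is at (232,236), with the blue tile in its left slot at (203,237). The pink look-alike is at (243,292). In the side view the blue tile's label at (350,352) faces roughly -y, with the bare end towards +x.

Next I'll get rough positions and confirm the tile in one crop.

```bash
cat > h.py <<'E'
import cv2, numpy as np
from bench import ctrl
from scipy.spatial.transform import Rotation as R
def pose(o):
    T=np.eye(4);q=o["eef_rot"];T[:3,:3]=R.from_quat([q[1],q[2],q[3],q[0]]).as_matrix();T[:3,3]=o["eef_pos"];return T
def snap(n):
    o=ctrl.get_obs();im=np.ascontiguousarray(ctrl.camera(n)[...,::-1]);p=ctrl.camera_params(n)
    T=pose(o)@np.array(p["hand_eye"]) if n=="wrist" else np.array(p["cam_to_world"])
    return im,(p,T)
def ray(c,uv):
    p,T=c;f=240/np.tan(np.radians(p["vertical_fov"])/2)
    d=(np.atleast_2d(uv).astype(float)-[p["cx"],p["cy"]])/f;s=d.copy()
    for _ in range(20): s=d/(1+p["k1"]*(s**2).sum(1,keepdims=True))
    v=np.c_[s,np.ones(len(s))]@T[:3,:3].T
    return T[:3,3],v
def onz(c,uv,z):
    o,v=ray(c,uv);return o+v*((z-o[2])/v[:,2])[:,None]
def proj(c,P):
    p,T=c;f=240/np.tan(np.radians(p["vertical_fov"])/2)
    X=(np.atleast_2d(P)-T[:3,3])@T[:3,:3];s=X[:,:2]/X[:,2:];s=s*(1+p["k1"]*(s**2).sum(1,keepdims=True))
    return s*f+[p["cx"],p["cy"]]
def mask(im,lo,hi): return cv2.inRange(cv2.cvtColor(im,cv2.COLOR_BGR2HSV),np.array(lo),np.array(hi))
def blobs(m,amin=15):
    cs=cv2.findContours(m,cv2.RETR_EXTERNAL,cv2.CHAIN_APPROX_NONE)[0]
    return sorted([c for c in cs if cv2.contourArea(c)>=amin],key=cv2.contourArea,reverse=True)
def cen(c):
    m=cv2.moments(c);return np.array([m["m10"],m["m01"]])/m["m00"]
E
python3 - <<'E'
from h import *
im,c=snap("scene")
np.set_printoptions(precision=4,suppress=True)
for n,uv,z in[("plug top",(484,256),.074),("dock",(479,272),.026),("pad",(357,264),.051),("sock",(403,263),.05),("rack blue tile",(203,222),.054)]:
    print(n,onz(c,uv,z))
s,cs=snap("side")
a=cv2.resize(s[290:400,255:375],None,fx=5,fy=5,interpolation=cv2.INTER_CUBIC)
cv2.imwrite("pics/tilecrop.png",a)
print("side label",onz(cs,(350,353),.03), onz(cs,(304,234),.051))
E
```

```text
plug top [[0.4809 0.3654 0.074 ]]
dock [[0.4897 0.3631 0.026 ]]
pad [[0.5524 0.0827 0.051 ]]
sock [[0.5238 0.1867 0.05  ]]
rack blue tile [[ 0.5075 -0.3166  0.054 ]]
side label [[ 0.567 -0.3    0.03 ]] [[0.5544 0.0847 0.051 ]]
```

View pics/tilecrop.png

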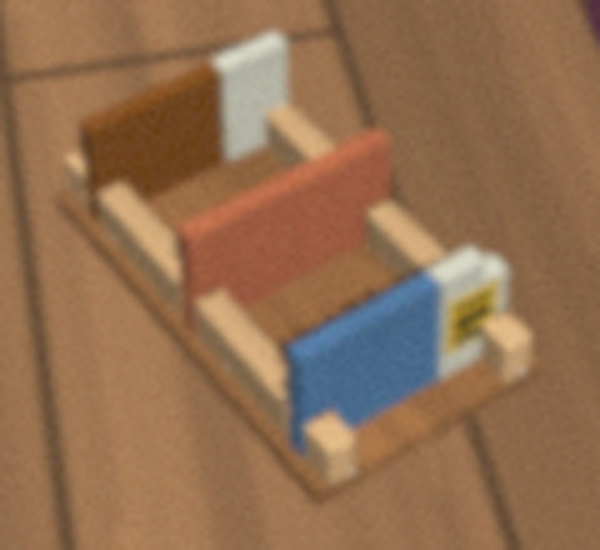

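The three rack tiles are amber with a pale end (scene ~(262,220)), terracotta with no notch (~(232,230)) and blue (203,237). Only the blue one has a label, and in the crop its pale end has the notch at the top right, so it is the one meant. The pink piece outside the rack is excluded. Next I'll hover over the plug.

Request:
{"fn": "carry_out", "kwargs": {
  "steps": [-0.365,-0.092,0,0,0,0,1,-0.365,-0.092,0,0,0,0,1,-0.365,-0.092,0,0,0,0,1,-0.365,-0.092,0,0,0,0,1,-0.365,-0.092,0,0,0,0,1,-0.365,-0.092,0,0,0,0,1,-0.365,-0.092,0,0,0,0,1,-0.365,-0.092,0,0,0,0,1,-0.365,-0.092,0,0,0,0,1,-0.365,-0.092,0,0,0,0,1,-0.365,-0.092,0,0,0,0,1]
}}

```text
time_s: 1.35
eef_pos: [0.4821, 0.3655, 0.3037]
eef_rot: [-0.0, 0.137, 0.991, -0.0]
wrist_force: [0.4, 0.8, -0.6]
opening: 0.996
grasp_force: 0.0
```

```bash
python3 - <<'E'
from h import *
im,c=snap("wrist");cv2.imwrite("pics/w1.png",im)
np.set_printoptions(precision=4,suppress=True)
o=ctrl.get_obs();print(o["time_s"],o["eef_pos"],pose(o)[:3,:3])
for b in blobs(mask(im,[5,170,120],[18,255,255]),100)[:3]:
    r=cv2.minAreaRect(b);print(cv2.contourArea(b),r);print(onz(c,cv2.boxPoints(r),.074))
E
```

```text
1.4 [0.4819 0.3657 0.3038] [[-0.9624  0.2718 -0.0005]
 [ 0.2718  0.9624  0.    ]
 [ 0.0005 -0.0001 -1.    ]]
6509.5 ((392.5, 366.5), (85.0, 97.0), 90.0)
[[0.5699 0.361  0.074 ]
 [0.5906 0.4344 0.074 ]
 [0.6701 0.4193 0.074 ]
 [0.6482 0.3404 0.074 ]]
2231.5 ((317.0895690917969, 223.16761779785156), (40.82735824584961, 57.93379211425781), 8.746162414550781)
[[0.4987 0.3402 0.074 ]
 [0.4593 0.3588 0.074 ]
 [0.4714 0.3852 0.074 ]
 [0.5116 0.3677 0.074 ]]
204.5 ((625.0, 53.0), (42.0, 28.0), 90.0)
[[0.4156 0.5737 0.074 ]
 [0.4205 0.5902 0.074 ]
 [0.4455 0.5894 0.074 ]
 [0.4405 0.5725 0.074 ]]
```

View pics/w1.png

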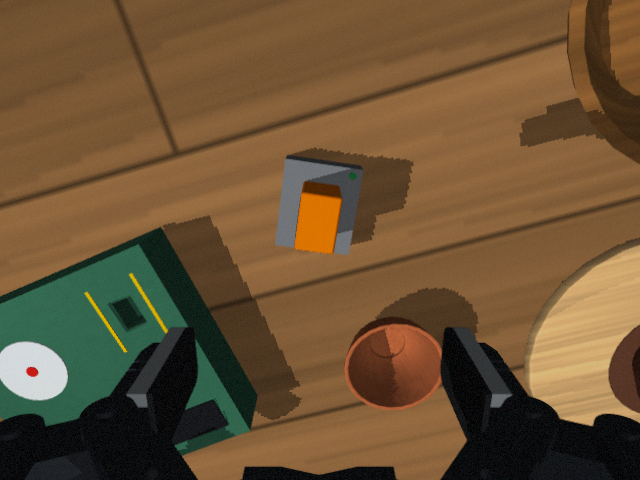

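The wrist view shows the plug's bright top face at (319,223) in the grey dock, and the socket at (127,312) between its yellow lines. The pad dot is at (32,371), and the bowl at (393,365) sits close to the plug. Next I'll measure the plug's top face and the reader's features.

```bash
cat >> h.py <<'E'
def plugtop(im,c,z,near):
    m=mask(im,[8,200,225],[20,255,255])
    b=min(blobs(m,300),key=lambda b:np.hypot(*(cen(b)-near)))
    # metric: project contour on top plane, min area rect
    P=onz(c,b.reshape(-1,2),z)[:,:2]
    r=cv2.minAreaRect((P*1e4).astype(np.float32));bx=cv2.boxPoints(r)/1e4
    e=[bx[1]-bx[0],bx[2]-bx[1]];L=max(e,key=np.linalg.norm)
    cc=onz(c,[cen(b)],z)[0,:2]
    return np.array(r[0])/1e4,cc,[np.linalg.norm(x) for x in e],np.degrees(np.arctan2(L[1],L[0]))%180
def reader(im,c):
    out={}
    y=blobs(mask(im,[24,150,120],[34,255,255]),20)[:2]
    for b in y:
        P=onz(c,b.reshape(-1,2),.05)[:,:2];r=cv2.fitLine((P*1e3).astype(np.float32),cv2.DIST_L2,0,.01,.01).ravel()
        a=np.degrees(np.arctan2(r[1],r[0]));a=(a+90)%180-90
        print("line",onz(c,[cen(b)],.05)[0],a,cv2.contourArea(b))
    red=mask(im,[0,180,120],[5,255,255])|mask(im,[174,180,120],[180,255,255])
    for b in blobs(red,15)[:2]: print("red",cen(b),onz(c,[cen(b)],.051)[0],cv2.contourArea(b))
    w=mask(im,[0,0,150],[180,40,255])
    for b in blobs(w,300)[:1]:
        print("white",cen(b),onz(c,[cen(b)],.051)[0],cv2.contourArea(b))
    g=mask(im,[55,100,0],[90,255,60])
E
python3 - <<'E'
from h import *
np.set_printoptions(precision=4,suppress=True)
im,c=snap("wrist")
hs=cv2.cvtColor(im,cv2.COLOR_BGR2HSV);print(hs[223,318],hs[188,322],hs[371,32],hs[371,15],hs[320,105])
print(plugtop(im,c,.074,np.array([319,223])));reader(im,c)
E
```

```text
[ 16 255 218] [ 14 255  77] [  1 230 197] [103  10 220] [ 25 255 210]Traceback (most recent call last):
  File "<stdin>", line 5, in <module>
  File "h.py", line 30, in plugtop
    b=min(blobs(m,300),key=lambda b:np.hypot(*(cen(b)-near)))
ValueError: min() iterable argument is empty
```

```bash
sed -i 's/\[8,200,225\]/[8,200,150]/; s/\[24,150,120\]/[22,170,120]/' h.py
python3 - <<'E'
from h import *
np.set_printoptions(precision=4,suppress=True)
im,c=snap("wrist")
print(plugtop(im,c,.074,np.array([319,223])));reader(im,c)
E
```

```text
(array([0.4851, 0.363 ]), array([0.4846, 0.3632]), [np.float32(0.042895865), np.float32(0.028942093)], np.float32(155.90706))
line [0.5254 0.1652 0.05  ] 7.484207 198.5
line [0.5194 0.2069 0.05  ] 7.71402 196.0
red [ 31.4634 371.1274] [0.5529 0.0844 0.051 ] 61.5
white [ 32.0054 370.2996] [0.5522 0.0852 0.051 ] 3065.5
```

Request:
{"fn": "carry_out", "kwargs": {
  "steps": [-0.0037,-0.0018,0.03,0,0,0.145,0.9,-0.0037,-0.0018,0.07,0,0,0.145,0.9,-0.0037,-0.0018,0.11,0,0,0.145,0.9,-0.0037,-0.0018,0.15,0,0,0.145,0.9,-0.0037,-0.0018,0.18,0,0,0.145,0.9,-0.0037,-0.0018,0.196,0,0,0.145,0.9,-0.0037,-0.0018,0.196,0,0,0.145,0.9,-0.0037,-0.0018,0.196,0,0,0.145,0,-0.0037,-0.0018,0.196,0,0,0.145,0,-0.0037,-0.0018,0.196,0,0,0.145,0,-0.0037,-0.0018,0.196,0,0,0.145,0,-0.0037,-0.0018,0.196,0,0,0.145,0,-0.0037,-0.0018,0.196,0,0,0.145,0,-0.0037,-0.0018,0.196,0,0,0.145,0]
}}

```text
time_s: 2.9
eef_pos: [0.4873, 0.3627, 0.1099]
eef_rot: [0.001, 0.209, 0.978, 0.001]
wrist_force: [-0.8, 0.4, 7.0]
opening: 0.345
grasp_force: 60.0
```

Request:
{"fn": "carry_out", "kwargs": {
  "steps": [0,0,-0.03,0,0,0,0,0,0,-0.06,0,0,0,0,0,0,-0.08,0,0,-0.1,0,-0.04,-0.03,-0.08,0,0,-0.24,0,-0.078,-0.058,-0.08,0,0,-0.38,0,-0.117,-0.087,-0.08,0,0,-0.5,0,-0.155,-0.115,-0.08,0,0,-0.553,0,-0.155,-0.115,-0.08,0,0,-0.553,0,-0.155,-0.115,-0.08,0,0,-0.553,0,-0.155,-0.115,-0.08,0,0,-0.553,0,-0.155,-0.115,-0.08,0,0,-0.553,0]
}}

```text
time_s: 4.0
eef_pos: [0.5797, 0.1951, 0.1878]
eef_rot: [-0.0, -0.066, 0.998, 0.0]
wrist_force: [0.2, 0.8, -1.8]
opening: 0.347
grasp_force: 63.6
```

```bash
python3 - <<'E'
from h import *
im,c=snap("wrist");cv2.imwrite("pics/w2.png",im)
np.set_printoptions(precision=4,suppress=True)
o=ctrl.get_obs();T=pose(o);print(o["time_s"],o["eef_pos"],T[:3,:3],o["q"])
reader(im,c)
m=mask(im,[8,200,150],[20,255,255])
for b in blobs(m,300)[:3]: print(cen(b),cv2.boundingRect(b))
E
```

```text
4.05 [0.5797 0.1951 0.1879] [[-0.9912 -0.1326 -0.0003]
 [-0.1326  0.9912  0.0001]
 [ 0.0003  0.0002 -1.    ]] [ 0.1308  0.3834  1.6023  0.0002  1.1562 -1.5731]
line [0.5188 0.2069 0.05  ] 7.7290344 704.0
line [0.5245 0.1653 0.05  ] 7.6968613 701.0
red [101.0163 187.0797] [0.5527 0.0845 0.051 ] 276.0
white [100.3842 184.2433] [0.5513 0.0842 0.051 ] 11861.5
[316.3711 339.5671] (267, 319, 102, 47)
```

View pics/w2.png

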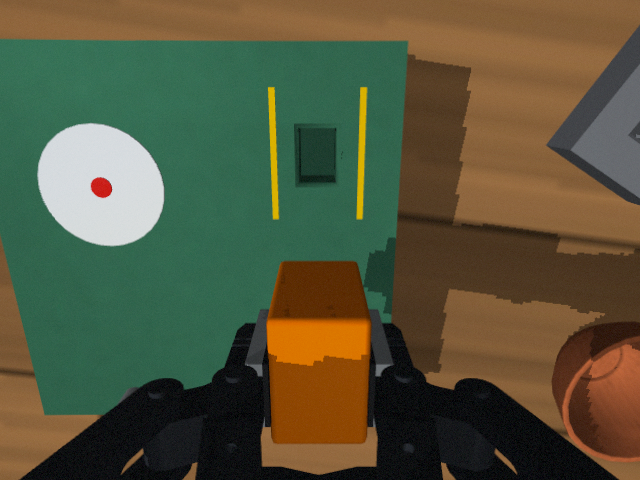

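The view shows the socket's rim at about (294–337, 124–187) between the yellow lines, and the pad dot at (101,187). The held plug's top edges are at rows ~319 and ~442 and its bottom near edge at row ~262. Next I'll measure the socket and the plug in this same picture.

```bash
python3 - <<'E'
from h import *
np.set_printoptions(precision=4,suppress=True)
im,c=snap("wrist");o=ctrl.get_obs();T=pose(o)
a=np.radians(7.65);ex=np.array([np.cos(a),np.sin(a)]);ey=np.array([-ex[1],ex[0]])
g=im[:,:,1].astype(int)
print("col315",[(i,g[i,315]) for i in range(116,196,1)][::2]);print("row155",[(i,g[155,i]) for i in range(288,346,2)])
print("colplug",[(i,im[i,320,2]) for i in list(range(256,270,2))+list(range(312,326,2))+list(range(436,450,2))])
tcp=T[:2,3]
def rd(uv,z): 
    d=onz(c,[uv],z)[0,:2]-tcp; return d@ex,d@ey
print("rim",[rd(u,.05) for u in((294,155),(337,155),(315,124),(315,187))])
print("lines mid",(np.array([.52165,.1861])-tcp)@ex,(np.array([.52165,.1861])-tcp)@ey)
print("plug near top",rd((320,319),.152),"far top",rd((320,442),.152),"near bottom",rd((315,262),.104))
print("plug L/R top",rd((270,319),.152),rd((369,319),.152))
p=np.array([.5527,.0845]);print("from pad",((p-tcp)@ex-.015,(p-tcp)@ey+.105))
E
```

```text
col315 [(116, np.int64(101)), (118, np.int64(101)), (120, np.int64(101)), (122, np.int64(100)), (124, np.int64(83)), (126, np.int64(85)), (128, np.int64(64)), (130, np.int64(65)), (132, np.int64(61)), (134, np.int64(60)), (136, np.int64(58)), (138, np.int64(60)), (140, np.int64(64)), (142, np.int64(59)), (144, np.int64(58)), (146, np.int64(62)), (148, np.int64(61)), (150, np.int64(59)), (152, np.int64(61)), (154, np.int64(59)), (156, np.int64(62)), (158, np.int64(59)), (160, np.int64(60)), (162, np.int64(60)), (164, np.int64(63)), (166, np.int64(63)), (168, np.int64(63)), (170, np.int64(64)), (172, np.int64(61)), (174, np.int64(53)), (176, np.int64(31)), (178, np.int64(32)), (180, np.int64(40)), (182, np.int64(59)), (184, np.int64(81)), (186, np.int64(90)), (188, np.int64(102)), (190, np.int64(102)), (192, np.int64(103)), (194, np.int64(101))]
row155 [(288, np.int64(102)), (290, np.int64(101)), (292, np.int64(101)), (294, np.int64(86)), (296, np.int64(57)), (298, np.int64(62)), (300, np.int64(40)), (302, np.int64(61)), (304, np.int64(62)), (306, np.int64(63)), (308, np.int64(61)), (3
[... 961 characters left out ...]
(0.00843985827930715)), (np.float64(-0.07118432918311296), np.float64(-0.002035483532015774)), (np.float64(-0.041491917794353836), np.float64(-0.0021263755583325844))]
lines mid -0.05886225428028633 -0.0010997586251386947
plug near top (np.float64(-0.024590143979247372), np.float64(7.036845017914734e-05)) far top (np.float64(0.01768173699067628), np.float64(0.00010069020824955875)) near bottom (np.float64(-0.022959675467636175), np.float64(-0.0017247659011908048))
plug L/R top (np.float64(-0.02459710427788887), np.float64(-0.013755320517211168)) (np.float64(-0.02459649723960374), np.float64(0.013617586758168744))
from pad (np.float64(-0.05661373511887051), np.float64(-0.0009289105187711838))
```

Request:
{"fn": "carry_out", "kwargs": {
  "steps": [0.03,-0.001,0,0,0,0,0,0.0544,-0.0014,0,0,0,0,0,0.0544,-0.0014,0,0,0,0,0,0.0544,-0.0014,0.015,0,0,0,0,0.0544,-0.0014,0.027,0,0,0,0,0.0544,-0.0014,0.032,0,0,0,0,0.0544,-0.0014,0.036,0,0,0,0,0.0544,-0.0014,0.039,0,0,0,0,0.0544,-0.0014,0.042,0,0,0,0,0.0544,-0.0014,0.042,0,0,0,0]
}}

```text
time_s: 5.1
eef_pos: [0.5272, 0.1853, 0.1476]
eef_rot: [0.0, -0.066, 0.998, -0.0]
wrist_force: [-5.3, -1.5, 13.1]
opening: 0.341
grasp_force: 65.6
```

Request:
{"fn": "carry_out", "kwargs": {
  "steps": [0.0015,0.0,0.0,0,0,0,0,0.0015,0.0,0.001,0,0,0,0,0.0015,0.0,0.003,0,0,0,0,0.0015,0.0,0.003,0,0,0,0]
}}

```text
time_s: 5.5
eef_pos: [0.527, 0.1853, 0.1472]
eef_rot: [0.002, -0.066, 0.998, -0.0]
wrist_force: [-9.2, -1.9, 26.7]
opening: 0.349
grasp_force: 67.5
```

```bash
python3 - <<'E'
from h import *
im,c=snap("wrist")
s,cs=snap("side");n,cn=snap("scene")
a=cv2.resize(s[165:265,240:370],(520,400),interpolation=cv2.INTER_CUBIC)
cv2.imwrite("pics/m3.png",np.hstack([cv2.resize(im[100:,150:500],(350,380)),cv2.resize(a,(450,346)).__getitem__(slice(None)) if 0 else cv2.copyMakeBorder(cv2.resize(a,(450,346)),0,34,0,0,cv2.BORDER_CONSTANT)]))
E
```

```text
(no output)
```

View pics/m3.png

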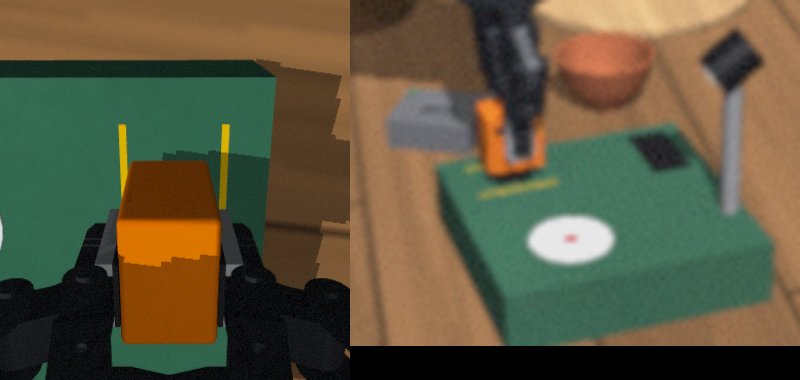

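```bash
python3 - <<'E'
from h import *
np.set_printoptions(precision=4,suppress=True)
s,cs=snap("side")
A=proj(cs,[[.5,.186,.06],[.5,.186,.1]]);print("vertical lean px/px",(A[1]-A[0])[0]/(A[1]-A[0])[1],A)
m=mask(s,[5,180,100],[18,255,255]);b=[b for b in blobs(m,30)];
for k in b: print(cv2.boundingRect(k))
m=m[185:220,270:300];xs=[(185+i,270+np.flatnonzero(r)[0],270+np.flatnonzero(r)[-1]) for i,r in enumerate(m) if r.any()];print(xs)
im,c=snap("wrist");o=ctrl.get_obs();T=pose(o);tcp=T[:2,3];ex=-T[:2,0]
print(o["eef_pos"],o["wrist_force"],o["torque"])
for col in (310,320,330):
    r=im[:,col,2].astype(int);g=im[:,col,1].astype(int)
    print([(i,r[i]) for i in range(250,330,2)][::1] if col==320 else '')
E
```

```text
vertical lean px/px 0.06882414872872562 [[276.6461 213.8334]
 [275.7153 200.3097]]
(273, 304, 25, 25)
(277, 194, 18, 22)
[(194, np.int64(279), np.int64(283)), (195, np.int64(277), np.int64(283)), (196, np.int64(277), np.int64(283)), (197, np.int64(277), np.int64(283)), (198, np.int64(277), np.int64(283)), (199, np.int64(277), np.int64(283)), (200, np.int64(278), np.int64(283)), (201, np.int64(278), np.int64(282)), (202, np.int64(278), np.int64(295)), (203, np.int64(278), np.int64(295)), (204, np.int64(278), np.int64(282)), (205, np.int64(278), np.int64(283)), (206, np.int64(278), np.int64(283)), (207, np.int64(278), np.int64(283)), (208, np.int64(278), np.int64(283)), (209, np.int64(278), np.int64(283)), (210, np.int64(279), np.int64(294)), (211, np.int64(279), np.int64(294)), (212, np.int64(279), np.int64(294)), (213, np.int64(279), np.int64(291)), (214, np.int64(280), np.int64(289)), (215, np.int64(282), np.int64(283))]
[0.527  0.1853 0.1472] [-9.6131 -1.9604 27.366 ] [-0.5459  1.9087 -0.1188]

[(250, np.int64(43)), (252, np.int64(48)), (254, np.int64(21)), (256, np.int64(31)), (258, np.int64(27)), (260, np.int64(61)), (262, np.int64(90)), (264, np.int64(92)), (266, np.int64(90)), (268, np.int64(91)), (270, np.int64(92)), (272, np.int64(89)), (274, np.int64(90)), (276, np.int64(93)), (278, np.int64(91)), (280, np.int64(93)), (282, np.int64(91)), (284, np.int64(90)), (286, np.int64(88)), (288, np.int64(92)), (290, np.int64(92)), (292, np.int64(92)), (294, np.int64(93)), (296, np.int64(92)), (298, np.int64(91)), (300, np.int64(91)), (302, np.int64(91)), (304, np.int64(93)), (306, np.int64(93)), (308, np.int64(92)), (310, np.int64(94)), (312, np.int64(94)), (314, np.int64(91)), (316, np.int64(92)), (318, np.int64(116)), (320, np.int64(160)), (322, np.int64(197)), (324, np.int64(214)), (326, np.int64(218)), (328, np.int64(221))]
```

The plug leans about 2.5° in the grip, with its foot towards +x: the side view shows it, and the wrist view's top and bottom edges agree. I'll back up 14 mm, pitch the tool to straighten the plug, and retry.

Request:
{"fn": "carry_out", "kwargs": {
  "steps": [0,0,-0.014,0,0,0,0,-0.0047,0.0,-0.016,0,0.043,0,0,-0.0047,0.0,-0.016,0,0.043,0,0,-0.0047,0.0,-0.016,0,0.043,0,0]
}}

```text
time_s: 6.15
eef_pos: [0.5301, 0.1856, 0.1588]
eef_rot: [-0.021, -0.065, 0.998, -0.001]
wrist_force: [-0.3, -0.3, -0.1]
opening: 0.34
grasp_force: 63.5
```

```bash
cat > tilt.py <<'E'
from h import *
np.set_printoptions(precision=4,suppress=True)
im,c=snap("wrist");o=ctrl.get_obs();T=pose(o);tcp=T[:3,3]
a=np.radians(7.65);ex=np.array([np.cos(a),np.sin(a)]);ey=np.array([-ex[1],ex[0]])
r=np.median(im[:,312:328,2],axis=1).astype(int)
# bottom-near edge: dark->91 ; top-near edge: 91->215
i0=next(i for i in range(300,200,-1) if r[i]<75); i1=next(i for i in range(290,400) if r[i]>150)
b=T[2,3]-.0598+.050-.05+.0*1
zt=tcp[2]-.0598+.024; zb=zt-.048
pt=onz(c,[(320,i1)],zt)[0,:2]-tcp[:2];pb=onz(c,[(320,i0)],zb+.001)[0,:2]-tcp[:2]
print("rows",i0,i1,"top center x",pt@ex-.0008+.022,"bottom center x",pb@ex+.022,"tcp",tcp,"F",o["wrist_force"])
print("socket rel tcp",(np.array([.5797,.1951])-tcp[:2])@ex-.0564,(np.array([.5797,.1951])-tcp[:2])@ey-.0014)
E
python3 tilt.py
```

```text
rows 260 320 top center x -0.0033214605293470055 bottom center x -0.004574683631371337 tcp [0.5296 0.1856 0.1584] F [ 0.4297 -0.6052 -1.6055]
socket rel tcp -0.005516759722332169 0.0013283317878582822
```

Request:
{"fn": "carry_out", "kwargs": {
  "steps": [0.0016,0.0005,0,0,-0.012,0,0,0.0016,0.0005,0,0,-0.012,0,0,0.0014,0.0005,0.004,0,-0.012,0,0,0.0013,0.0005,0.008,0,-0.012,0,0,0.0011,0.0005,0.012,0,-0.012,0,0,0.0009,0.0005,0.015,0,-0.012,0,0,0.0009,0.0005,0.015,0,-0.012,0,0]
}}

```text
time_s: 6.9
eef_pos: [0.5282, 0.1864, 0.1434]
eef_rot: [-0.016, -0.066, 0.998, -0.001]
wrist_force: [0.4, 3.9, -3.1]
opening: 0.349
grasp_force: 63.3
```

```bash
python3 tilt.py
```

```text
rows 260 320 top center x -0.003656041972114367 bottom center x -0.004297826710887104 tcp [0.5281 0.1864 0.1434] F [ 1.0621  4.9397 -3.8061]
socket rel tcp -0.004121349175686392 0.0003481703354888718
```

Request:
{"fn": "carry_out", "kwargs": {
  "steps": [0,0.0007,0.002,0,0,0,0,-0.0001,0.0007,0.004,0,0,0,0,-0.0002,0.0007,0.006,0,0,0,0,-0.0003,0.0007,0.008,0,0,0,0,-0.0003,0.0007,0.009,0,0,0,0,-0.0003,0.0007,0.009,0,0,0,0]
}}

```text
time_s: 7.55
eef_pos: [0.5281, 0.1866, 0.1347]
eef_rot: [-0.016, -0.066, 0.998, -0.001]
wrist_force: [0.6, 1.3, -1.4]
opening: 0.346
grasp_force: 63.5
```

Sliding freely. I'll press the last few millimetres home.

Request:
{"fn": "carry_out", "kwargs": {
  "steps": [0,0,0.001,0,0,0,0,0,0,0.002,0,0,0,0,0,0,0.003,0,0,0,0,0,0,0.003,0,0,0,0]
}}

```text
time_s: 7.95
eef_pos: [0.5282, 0.1866, 0.1343]
eef_rot: [-0.016, -0.066, 0.998, -0.001]
wrist_force: [-10.2, -0.8, 19.0]
opening: 0.341
grasp_force: 66.4
```

Request:
{"fn": "carry_out", "kwargs": {
  "steps": [0,0,0.001,0,0,0,0.9,0,0,0.001,0,0,0,0.9,0,0,0.001,0,0,0,0.9,0,0,0.001,0,0,0,0.9,0,0,0.001,0,0,0,0.9,0,0,-0.02,0,0,0,0.9,0,0,-0.05,0,0,0,0.9,0.003,0,-0.1,0,-0.031,0,0.9,0.003,0,-0.15,0,-0.031,0,0.9,0.003,0,-0.15,0,-0.031,0,0.9,0.003,0,-0.15,0,-0.031,0,0.9]
}}

```text
time_s: 9.05
eef_pos: [0.5305, 0.187, 0.2836]
eef_rot: [0.002, -0.066, 0.998, 0.0]
wrist_force: [-0.0, -0.2, -0.7]
opening: 0.9
grasp_force: 0.0
```

```bash
python3 - <<'E'
from h import *
np.set_printoptions(precision=4,suppress=True)
im,c=snap("wrist");cv2.imwrite("pics/w4.png",im)
o=ctrl.get_obs();print(o["eef_pos"],o["time_s"])
print(plugtop(im,c,.098,np.array([320,240])));reader(im,c)
s,cs=snap("side");m=mask(s,[5,180,100],[18,255,255]);print([cv2.boundingRect(k) for k in blobs(m,30)])
cv2.imwrite("pics/s4.png",cv2.resize(s[165:265,240:370],(520,400),interpolation=cv2.INTER_CUBIC))
print(proj(cs,[[.524-.022,.186-.015,.05],[.524-.022,.186-.015,.098]]))
E
```

```text
[0.5295 0.1868 0.2816] 9.1
(array([0.5234, 0.185 ]), array([0.5226, 0.1849]), [np.float32(0.028736724), np.float32(0.04199035)], np.float32(7.5448937))
line [0.5247 0.1653 0.05  ] 7.5075912 259.5
line [0.5191 0.2069 0.05  ] 7.48571 196.5
red [177.1873 228.0052] [0.5527 0.0844 0.051 ] 97.0
white [176.8665 226.6848] [0.5518 0.0842 0.051 ] 4924.0
[(273, 304, 25, 25), (277, 197, 18, 22)]
[[278.3794 219.809 ]
 [277.2899 203.5556]]
```

View pics/w4.png

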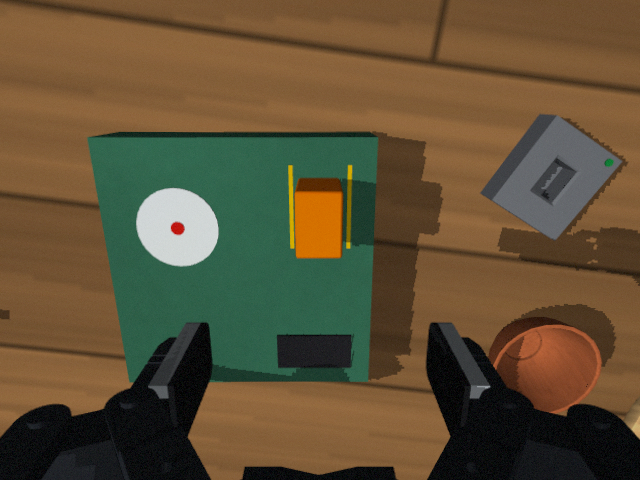

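View pics/s4.png

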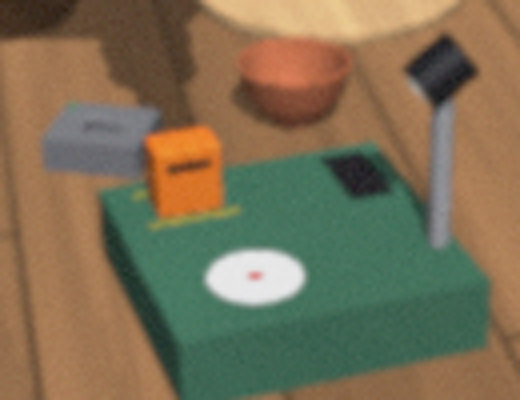

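The plug sits square and flush on the reader between the yellow lines: at (319,223) in the wrist view, with its foot on the top surface in the side crop. The dock is empty. Next is the tile.

Request:
{"fn": "carry_out", "kwargs": {
  "steps": [0.065,-0.483,-0.015,0,0,0,0.9,0.065,-0.483,-0.015,0,0,0,0.9,0.065,-0.483,-0.015,0,0,0,0.9,0.065,-0.483,-0.015,0,0,0,0.9,0.065,-0.483,-0.015,0,0,0,0.9,0.065,-0.483,-0.015,0,0,0,0.9,0.065,-0.483,-0.015,0,0,0,0.9,0.065,-0.483,-0.015,0,0,0,0.9,0.065,-0.483,-0.015,0,0,0,0.9,0.065,-0.483,-0.015,0,0,0,0.9,0.065,-0.483,-0.015,0,0,0,0.9,0.065,-0.483,-0.015,0,0,0,0.9,0.065,-0.483,-0.015,0,0,0,0.9]
}}

```text
time_s: 10.45
eef_pos: [0.5282, -0.2992, 0.2953]
eef_rot: [-0.001, -0.066, 0.998, 0.001]
wrist_force: [-0.1, -0.1, 0.2]
opening: 0.901
grasp_force: 0.0
```

```bash
python3 - <<'E'
from h import *
im,c=snap("wrist");cv2.imwrite("pics/w5.png",im)
np.set_printoptions(precision=4,suppress=True)
o=ctrl.get_obs();print(o["eef_pos"],o["time_s"],o["q"]);print(pose(o)[:3,:3])
for b in blobs(mask(im,[98,120,50],[125,255,255]),100)[:3]: print(cen(b),cv2.contourArea(b),cv2.minAreaRect(b),onz(c,[cen(b)],.054))
E
```

```text
[ 0.5284 -0.2989  0.2957] 10.5 [-0.7102  0.2594  1.5298  0.0003  1.3549 -2.4136]
[[-0.9912 -0.1321 -0.0017]
 [-0.1321  0.9912  0.0018]
 [ 0.0014  0.002  -1.    ]]
[ 85.6822 174.891 ] 3458.0 ((85.58648681640625, 174.21893310546875), (65.92018127441406, 67.68775939941406), 62.10273361206055) [[ 0.5204 -0.4699  0.054 ]]
[298.9581 201.331 ] 839.5 ((298.85992431640625, 201.18572998046875), (84.60812377929688, 13.738922119140625), 75.43972778320312) [[ 0.5193 -0.315   0.054 ]]
```

View pics/w5.png

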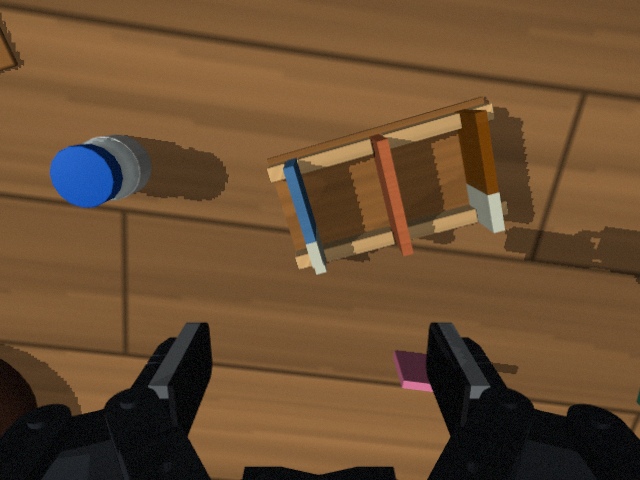

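The wrist view shows the blue tile's top edge from (290,163) to about (321,273), with the pale end at the bottom (+x). The jar is at (85,175) and the terracotta tile at (392,195). Next I'll measure the tile's top edge.

```bash
python3 - <<'E'
from h import *
np.set_printoptions(precision=4,suppress=True)
im,c=snap("wrist");hs=cv2.cvtColor(im,cv2.COLOR_BGR2HSV);o=ctrl.get_obs();T=pose(o)
for r in(175,200,225,250,262,268,272): print(r,[tuple(int(v) for v in hs[r,x]) for x in range(284,330,3)] if r in(200,262) else '')
m=mask(im,[98,120,50],[125,255,255]);m[:,:260]=0;m[:,345:]=0
ys,xs=np.nonzero(m);print("V hist",np.histogram(hs[ys,xs,2],8))
top=[]
for r in range(172,236,4):
    q=np.flatnonzero(m[r]);top.append((r,q[0],q[-1]))
print(top)
E
```

```text
175 
200 [(14, 161, 139), (15, 174, 135), (16, 179, 134), (105, 127, 142), (104, 142, 149), (104, 141, 148), (105, 149, 149), (102, 152, 42), (106, 122, 46), (14, 160, 91), (14, 165, 82), (16, 167, 84), (14, 175, 80), (16, 168, 85), (15, 169, 83), (16, 173, 81)]
225 
250 
262 [(15, 149, 115), (14, 145, 114), (15, 137, 117), (14, 140, 120), (15, 139, 121), (17, 120, 210), (17, 121, 204), (18, 123, 208), (18, 120, 213), (20, 55, 195), (37, 24, 195), (36, 26, 197), (36, 26, 199), (40, 30, 103), (14, 130, 94), (16, 147, 113)]
268 
272 
V hist (array([ 49,  63,  14,  25,  13,  11,  67, 692]), array([ 50. ,  63.5,  77. ,  90.5, 104. , 117.5, 131. , 144.5, 158. ]))
[(172, np.int64(285), np.int64(296)), (176, np.int64(286), np.int64(297)), (180, np.int64(287), np.int64(298)), (184, np.int64(288), np.int64(299)), (188, np.int64(290), np.int64(300)), (192, np.int64(291), np.int64(302)), (196, np.int64(292), np.int64(303)), (200, np.int64(293), np.int64(304)), (204, np.int64(295), np.int64(305)), (208, np.int64(296), np.int64(306)), (212, np.int64(297), np.int64(308)), (216, np.int64(298), np.int64(309)), (220, np.int64(299), np.int64(310)), (224, np.int64(301), np.int64(311)), (228, np.int64(302), np.int64(312)), (232, np.int64(303), np.int64(314))]
```

```bash
python3 - <<'E'
from h import *
np.set_printoptions(precision=4,suppress=True)
im,c=snap("wrist");o=ctrl.get_obs();T=pose(o)
m=mask(im,[98,100,125],[125,255,255]);m[:,:260]=0;m[:,345:]=0
pale=mask(im,[20,0,140],[120,75,255]);pale[:,:295]=0;pale[:,340:]=0;pale[:225]=0;pale[290:]=0
ys,xs=np.nonzero(m);P=onz(c,np.c_[xs,ys],.054)[:,:2]
vx,vy,x0,y0=cv2.fitLine((P*1e3).astype(np.float32),cv2.DIST_L2,0,.01,.01).ravel();d=np.array([vx,vy])*np.sign(vx);p0=np.array([x0,y0])/1e3
t=(P-p0)@d;w=(P-p0)@np.array([-d[1],d[0]])
print("angle",np.degrees(np.arctan2(d[1],d[0])),"len",t.min(),t.max(),"w",w.min(),w.max())
q=blobs(pale,20)
Q=onz(c,np.vstack(q).reshape(-1,2),.054)[:,:2];tq=(Q-p0)@d;wq=(Q-p0)@np.array([-d[1],d[0]])
print("pale",tq.min(),tq.max(),wq.min(),wq.max())
e=np.percentile(t,.3)
ctr=p0+d*(e+.045);print("center from end",ctr)
dw=ctr-T[:2,3];print("tool delta to center",dw@T[:2,0],dw@T[:2,1])
ty=np.degrees(np.arctan2(T[1,1],T[0,1]));print("tool y ang",ty,"want",np.degrees(np.arctan2(d[0],-d[1])))
print("q",o["q"])
E
```

```text
angle 23.318808 len -0.028834013398597765 0.030515277058248202 w -0.003753804704693154 0.003741064573135397
pale 0.030614157494133053 0.057527035579525765 -0.0044546494636354 0.005270293800550745
center from end [ 0.5367 -0.3083]
tool delta to center -0.0067050171560860215 -0.01026614348479379
tool y ang 97.6198859794402 want 113.3188
q [-0.7099  0.2585  1.5291  0.0001  1.3549 -2.4137]
```

Request:
{"fn": "carry_out", "kwargs": {
  "steps": [-0.007,-0.01,0,0,0,0.15,0.5,-0.007,-0.01,0,0,0,0.3,0.5,-0.007,-0.01,0,0,0,0.45,0.5,-0.007,-0.01,0,0,0,0.6,0.5,-0.007,-0.01,0,0,0,0.75,0.5,-0.007,-0.01,0,0,0,0.9,0.5,-0.007,-0.01,0,0,0,1.05,0.5,-0.007,-0.01,0,0,0,1.2,0.5,-0.007,-0.01,0,0,0,1.35,0.5,-0.007,-0.01,0,0,0,1.5,0.5,-0.007,-0.01,0,0,0,1.65,0.5,-0.007,-0.01,0,0,0,1.8,0.5,-0.007,-0.01,0,0,0,1.95,0.5,-0.007,-0.01,0,0,0,2.1,0.5,-0.007,-0.01,0,0,0,2.25,0.5,-0.007,-0.01,0,0,0,2.4,0.5,-0.007,-0.01,0,0,0,2.55,0.5,-0.007,-0.01,0,0,0,2.7,0.5,-0.007,-0.01,0,0,0,2.868,0.5,-0.007,-0.01,0,0,0,2.868,0.5]
}}

```text
time_s: 12.6
eef_pos: [0.5371, -0.3084, 0.2971]
eef_rot: [0.0, 0.98, 0.201, 0.0]
wrist_force: [0.2, 0.5, 0.5]
opening: 0.499
grasp_force: 0.0
```

```bash
cat > tile.py <<'E'
from h import *
np.set_printoptions(precision=4,suppress=True)
im,c=snap("wrist");o=ctrl.get_obs();T=pose(o)
cv2.imwrite("pics/w6.png",im)
e0=proj(c,[[.5367-.0275,-.3083-.0118,.054]])[0];print("expect blue at",e0)
m=mask(im,[98,100,125],[125,255,255])
b=min(blobs(m,150),key=lambda b:np.hypot(*(cen(b)-e0)))
mm=np.zeros_like(m);cv2.drawContours(mm,[b],-1,255,-1);ys,xs=np.nonzero(mm&m);P=onz(c,np.c_[xs,ys],.054)[:,:2]
vx,vy,x0,y0=cv2.fitLine((P*1e3).astype(np.float32),cv2.DIST_L2,0,.01,.01).ravel();d=np.array([vx,vy])*np.sign(vx);p0=np.array([x0,y0])/1e3
t=(P-p0)@d;w=(P-p0)@np.array([-d[1],d[0]])
print("angle",np.degrees(np.arctan2(d[1],d[0])),"t",np.percentile(t,[.3,99.7]),"w",w.min(),w.max(),cen(b))
for k in(np.percentile(t,.3)+.045,np.percentile(t,99.7)-.015):
    ctr=p0+d*k;dw=ctr-T[:2,3];print("center",ctr,"tool delta",dw@T[:2,0],dw@T[:2,1])
print("tool y ang",np.degrees(np.arctan2(T[1,1],T[0,1])),o["q"],T[:3,3],T[:3,2],o["time_s"])
E
python3 tile.py
```

```text
expect blue at [317.4446 252.764 ]
angle 23.152622 t [-0.0299  0.0287] w -0.0035283498051935738 0.003563598101812636 [317.5032 233.4725]
center [ 0.5373 -0.3081] tool delta 0.0004230137635468047 -0.00028942655183733615
center [ 0.536  -0.3087] tool delta -0.0010038258232380629 -0.0002936463643140948
tool y ang -66.67792873248317 [-0.7129  0.2835  1.4969  0.0001  1.361   0.4508] [ 0.537  -0.3086  0.2971] [ 0.0002 -0.0001 -1.    ] 12.65
```

Request:
{"fn": "carry_out", "kwargs": {
  "steps": [-0.0003,-0.0003,0.04,0,0,0,0.5,-0.0003,-0.0003,0.085,0,0,0,0.5,-0.0003,-0.0003,0.13,0,0,0,0.5,-0.0003,-0.0003,0.165,0,0,0,0.5,-0.0003,-0.0003,0.19,0,0,0,0.5,-0.0003,-0.0003,0.205,0,0,0,0.5,-0.0003,-0.0003,0.209,0,0,0,0.5,-0.0003,-0.0003,0.209,0,0,0,0.5,-0.0003,-0.0003,0.209,0,0,0,0.5,-0.0003,-0.0003,0.209,0,0,0,0.5]
}}

```text
time_s: 13.65
eef_pos: [0.5373, -0.31, 0.0898]
eef_rot: [0.001, 0.98, 0.201, 0.001]
wrist_force: [-0.4, -0.5, 0.4]
opening: 0.497
grasp_force: 0.0
```

Request:
{"fn": "carry_out", "kwargs": {
  "steps": [0,0,0,0,0,0,0,0,0,0,0,0,0,0,0,0,0,0,0,0,0,0,0,0,0,0,0,0,0,0,0,0,0,0,0,0,0,0,0,0,0,0,0,0,0,0,0,0,0,0,0,0,0,0,0,0]
}}

```text
time_s: 14.45
eef_pos: [0.5364, -0.309, 0.0885]
eef_rot: [-0.0, 0.98, 0.201, -0.0]
wrist_force: [-1.4, 3.0, 5.1]
opening: 0.088
grasp_force: 59.2
```

Request:
{"fn": "carry_out", "kwargs": {
  "steps": [0,0,-0.02,0,0,0,0,0,0,-0.06,0,0,0,0,0,0,-0.1,0,0,0,0,0,0,-0.14,0,0,0,0,0,0,-0.17,0,0,0,0,0.01,-0.039,-0.17,0,0,-0.144,0,0.02,-0.078,-0.17,0,0,-0.288,0,0.03,-0.117,-0.17,0,0,-0.432,0,0.04,-0.156,-0.17,0,0,-0.576,0,0.05,-0.196,-0.17,0,0,-0.72,0,0.06,-0.235,-0.17,0,0,-0.865,0,0.07,-0.274,-0.17,0,0,-1.01,0,0.08,-0.313,-0.17,0,0,-1.15,0,0.09,-0.352,-0.17,0,0,-1.297,0,0.09,-0.352,-0.17,0,0,-1.297,0,0.09,-0.352,-0.17,0,0,-1.297,0,0.09,-0.352,-0.17,0,0,-1.297,0]
}}

```text
time_s: 16.15
eef_pos: [0.4808, 0.0489, 0.258]
eef_rot: [0.0, 0.66, 0.751, -0.0]
wrist_force: [0.5, -0.1, -0.4]
opening: 0.086
grasp_force: 58.7
```

```bash
python3 - <<'E'
from h import *
np.set_printoptions(precision=4,suppress=True)
im,c=snap("wrist");cv2.imwrite("pics/w7.png",im);o=ctrl.get_obs();T=pose(o)
print(o["eef_pos"],o["q"],o["opening"],o["grasp_force"]);print(T[:3,:3])
# pale/blue boundary & label in tool frame, on plane tool y=-+4mm unknown; top edge at tool z
for n,m in(("blue",mask(im,[98,100,60],[125,255,255])),("pale",mask(im,[20,0,140],[120,75,255])),("yel",mask(im,[22,120,100],[34,255,255]))):
    for b in blobs(m,60)[:3]: print(n,cen(b),cv2.boundingRect(b),cv2.contourArea(b))
a=np.radians(7.6);rx=np.array([np.cos(a),np.sin(a),0]);ry=np.array([-rx[1],rx[0],0]);rz=np.array([0,0,1.])
s=2**-.5;pad=np.array([.5527,.0845,.051])
# tool x = -tile x = ry ; tool y = tile y ; tool z=-tile z
G=np.c_[ry,(rx+rz)*s,(rx-rz)*s]
lab=pad+[0,0,.08]
l_tool=np.array([.029,.004,.0585]) # label in tool frame: x along ry, centre at TCP+z
tcp=lab-G@l_tool
rel=T[:3,:3].T@G
print("det",np.linalg.det(G),"goal tcp",tcp,"shift in tool",T[:3,:3].T@(tcp-T[:3,3]),"rotvec",R.from_matrix(rel).as_rotvec())
E
```

```text
[0.4808 0.0486 0.258 ] [-0.1453  0.0215  1.8785 -0.0004  1.2413 -0.2739] 0.08572660512895644 58.714773058891296
[[-0.1283  0.9917  0.0003]
 [ 0.9917  0.1283 -0.0004]
 [-0.0005  0.0002 -1.    ]]
blue [318.6128 411.6608] (305, 353, 29, 122) 3140.0
pale [434.1864 187.7392] (388, 143, 93, 91) 6432.5
pale [324.9306 340.2599] (314, 325, 20, 27) 374.5
yel [418.0062  48.6076] (368, 46, 106, 7) 542.0
det 1.0 goal tcp [0.5127 0.0499 0.1695] shift in tool [-0.0027  0.0318  0.0885] rotvec [-0.7852  0.002  -0.0036]
```

Request:
{"fn": "carry_out", "kwargs": {
  "steps": [-0.003,0,0,-0.14,0,0,0,-0.003,0,0,-0.28,0,0,0,-0.003,0,0,-0.42,0,0,0,-0.003,0,0,-0.56,0,0,0,-0.003,0,0,-0.7,0,0,0,-0.003,0.005,0.01,-0.785,0.002,-0.003,0,-0.003,0.015,0.04,-0.785,0.002,-0.003,0,-0.003,0.025,0.065,-0.785,0.002,-0.003,0,-0.003,0.032,0.08,-0.785,0.002,-0.003,0,-0.003,0.032,0.0885,-0.785,0.002,-0.003,0,-0.003,0.032,0.0885,-0.785,0.002,-0.003,0,-0.003,0.032,0.0885,-0.785,0.002,-0.003,0,-0.003,0.032,0.0885,-0.785,0.002,-0.003,0]
}}

```text
time_s: 17.5
eef_pos: [0.5131, 0.0502, 0.1703]
eef_rot: [0.252, 0.608, 0.695, 0.288]
wrist_force: [-0.0, 0.2, -0.5]
opening: 0.087
grasp_force: 58.8
```

```bash
cat > fin.py <<'E'
from h import *
np.set_printoptions(precision=4,suppress=True)
a=np.radians(7.6);rx=np.array([np.cos(a),np.sin(a),0]);ry=np.array([-rx[1],rx[0],0]);rz=np.array([0,0,1.]);s=2**-.5
G=np.c_[ry,(rx+rz)*s,(rx-rz)*s];pad=np.array([.5527,.0845,.051])
o=ctrl.get_obs();T=pose(o)
lab=T[:3,3]+T[:3,:3]@[.029,.004,.0585]
print("t",o["time_s"],"label-pad reader axes",(lab-pad)@np.c_[rx,ry,rz],"rot err",np.degrees(R.from_matrix(T[:3,:3].T@G).as_rotvec()),"grip",o["grasp_force"],o["opening"],o["wrist_force"],o["q"])
# wrist view: expected vs seen tile marks (tool frame points)
im,c=snap("wrist")
pts=np.array([[.015,0,.0345],[.035,0,.0345]]);print("expected boundary/notch px",proj(c,(T[:3,:3]@pts.T).T+T[:3,3]))
b=[x for x in blobs(mask(im,[98,100,60],[125,255,255]),60)][:2];print("blue",[cv2.boundingRect(x) for x in b])
print("pale",[cv2.boundingRect(x) for x in blobs(mask(im,[20,0,120],[120,75,255]),60)][:5])
for n in("scene","side"):
    im,c=snap(n);cv2.imwrite(f"pics/{n}_f.png",im)
    u=proj(c,[lab])[0];print(n,"label expected",u)
    for x in blobs(mask(im,[22,110,80],[34,255,255]),4):
        if np.hypot(*(cen(x)-u))<60: print("  yellow",cen(x),cv2.contourArea(x))
E
python3 fin.py
```

```text
t 17.5 label-pad reader axes [0.0004 0.0003 0.0808] rot err [ 0.0467 -0.0327  0.0228] grip 58.769593834877014 0.08698208319628305 [-0.0041  0.1526 -0.5193] [-0.2732 -0.0123  2.3145  1.2541  0.299  -1.5356]
expected boundary/notch px [[318.5433 351.9846]
 [318.5801 286.5883]]
blue [(305, 353, 28, 122)]
pale [(131, 158, 123, 132), (312, 239, 22, 32)]
scene label expected [359.1904 241.0508]
  yellow [405.6808 249.4392] 94.5
  yellow [359.5172 240.5899] 82.5
  yellow [393.7083 264.3333] 12.0
side label expected [302.5025 205.1909]
```

```bash
python3 - <<'E'
import cv2,numpy as np
from h import snap
a=cv2.imread("pics/scene_f.png")[195:335,300:440];b=cv2.imread("pics/side_f.png")[140:280,240:380];w=snap("wrist")[0][150:480,200:530]
f=lambda i:cv2.resize(i,(266,266),interpolation=cv2.INTER_CUBIC)
cv2.imwrite("pics/final.png",np.hstack([cv2.resize(f(i),(266,266)) for i in(a,b,w)]))
E
```

```text
(no output)
```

View pics/final.png

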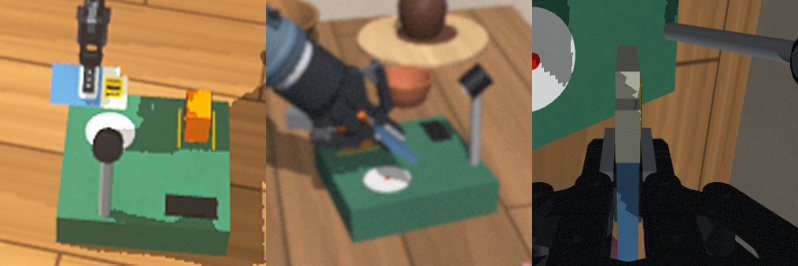

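The final view shows the tile held over the pad, tipped back with its label towards the eye. The label is seen at (359.5,240.6) in the scene view against an expected (359.2,241.1). The plug is still seated and the tile is clear of everything else.

```bash
python3 -c "
from bench import ctrl
print(ctrl.hand_in())"
```

```text
the job is handed in; nothing more can be done
None
```

The job is handed in: the battery block is seated in the reader's socket and released, and the notched tile is held about 81 mm above the pad's dot, tipped back 45° with its label facing the eye; no verdict came back.

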